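# Start the UV curing box on an enamelled ring

## Robot

A 6-joint arm with a two-finger parallel gripper is mounted at the origin on a cart in front of the work surface, level with it; the furniture and walls round the work are solid. World frame = base frame: x ahead of the robot, y to its left, z up, the work surface at z = 0. Lengths are in m, angles in rad, forces in N, time in s.
With the tool pointing down it reaches from about 0.35 to 0.775 m from the base axis. Payload 7.3 kg.
Tool frame: the origin (TCP) lies on the centre line of the jaws, within the pads' length; the fingertips stand 17 mm ahead of it and the grasp point (between the pads) lies 2 mm behind it (robot.tip_extent is the distance from the TCP to the fingertips, in m); z points along the fingers, y is the line along which they close (so a half turn about z gives the same grasp; the last joint's range is limited). The gripper opens to 92 mm and grips with 3 to 60 N. Pads are 19 mm wide; open, the fingers measure 130 mm over their backs; the gripper's body (75 mm by 190 mm) begins 47 mm behind the grasp point.
Start: joints at [1.022, 0.342, 1.524, -0, 1.275, -0.146], TCP at [0.206, 0.483, 0.244] pointing down, gripper open.
Joint ranges: [-2.53, 2.53], [-0.77, 2.02], [0.04, 2.7], [-1, 4.14], [0.28, 2.66], [-3.11, 3.11]. Speed limits (rad/s): [2.57, 2.57, 3.14, 3.14, 3.14, 3.14].

## Interface

Orientations are given as [roll, pitch, yaw] about the fixed x, y, z axes, in that order (R = Rz(yaw) Ry(pitch) Rx(roll)).
In Python, from cell import robot gives the robot as it stands.
- The arm moves only by the tool step_arm, never from a script. Its argument "motion" is a list of rows, each a list of 2 entries, a list of its own where there are three numbers: the shift along the tool's x, y, z in units of 60 mm (1.0 is 60 mm), then the turn about the tool's z in rad. In form: [[[x, y, z], spin], ...]. A call has 1 to 10 rows; each row is the pose to reach, as a shift and turn from the pose commanded when the call began, along the tool's axes at that moment; what a row does not reach only later rows make up. A row lasts 1/8 s, in which the tool goes at most 62.5 mm and 10.7 degrees, less where a joint would pass 70% of its speed; a pose out of reach is approached as far as the arm can. A call with a gripper value outside its range is refused whole. "hand" is the closure in counts, from 0 (fully open) to 255 (shut), set as the call begins (left out, the last holds). The fingers move at their own pace and stop on an object; "squeeze" is the grip in N (left out, the last holds). Time passes only in rows, so rows that repeat a pose let the fingers close. It gives the time, the measured TCP pose, the force, the opening and the grip force at its end, in the units of the state.
- robot.observe(): the state, without advancing time (a new reading comes with each control period).
- robot.read_camera(name): name is "scene" or "top" or "wrist"; returns a dict with "pixels" (384x512x3 uint8, red, green, blue), "intrinsics" (3x3 intrinsics, pixels), "xyz" and "rotation" of the camera in the world; the wrist camera has in their place "T_tool_cam" (4x4, takes a point from camera to tool coordinates, whose origin is the TCP and whose axes are the flange's). Camera axes: x right, y up, looking along -z (the intrinsics and any distortion apply to the point x, -y, -z); pixel columns grow to the right and rows downward; lengths in m; the calibration is good to about 2 mm. A picture is of the moment at which its call begins: read the wrist's pose just before it. There is no depth.
- robot.hand_in(): hands the job in; it is judged then, once.
The state is a dict: "time": time; "qpos": joint angles; "qvel": joint speeds; "joint_efforts": joint torques, N m; "tool_pos": TCP position; "tool_rot": TCP orientation; "contact_force": force on the tool from outside, world axes, zero at the start; "torque": the same for the moment, N m; "opening": finger opening in m; "grip_force": force on a finger pad.
Only numpy, scipy, OpenCV 4.12 (cv2) and the standard library are available. Lean on these libraries where they do the work, as an engineer would, in place of code of your own. Each camera call takes 0.05 s, during which the arm holds its last target. There are 200 camera calls.

## Task

A ring with fresh UV enamel lies in the small white curing box. Push the amber lid fully shut, then press the near end of the red mains rocker so that it tips over to on, press the blue long-cure key right down so that it stays in, and last press the round green start key right down and let it go, in that order. Leave the white key alone, do not pick up or shove the box, and do not disturb the cup, jar, loose gold ring and tweezers round it.

Things in the scene. Friction and masses are not known exactly. Their poses are not given: they have to be found in the camera images.
- uv_box: White UV curing box, grey base, 118 (x) x 215 (y) x 72 mm high without lid, 1.4 to 2.4 kg, loose on rubber feet on a 3 mm mat. Origin: centre of its underside; x points from its front (near side, with louvres) to its back, y to its left, z up. Left: chamber 120 mm wide under the amber lid, an enamelled ring inside. Right: flat deck 72 mm up with white key far left, blue far right, green near left, rocker near right.
- uv_lid (a joint): Amber see-through lid: a hood 115 mm deep, 119 mm wide, 28 mm high, 3 mm walls, 120 g, black lip low on its near edge, hinged along the far rim of the chamber about the box's y axis. 0 = shut, positive = open (rad), at most 1.2; starts at 0.45 to 0.7. Friction hinge (0.11 N m): it stays where it is left and never falls, so push it down all the way.
- lid_push (a point): Point on the lid's outer (top) face, midway across it, 100 mm from the hinge axis along the lid and 15 mm from its near edge. Turns with the lid: its z axis is the outward normal of the face, its x axis points along the lid to the hinge. With the lid shut it is 104 mm above the bench.
- lid_hinge (a point): Middle of the lid's hinge axis, at box frame (57, 47.5, 73) mm. Axes as the box. Seen from it, lid_push lies 100 mm along the lid and 28 mm off it on the outer side.
- rocker (a joint): Red V-shaped mains rocker, 34 (box x) x 20 mm. 0 = off: far wing level, near wing (white dot) slanting up by 0.36 rad. 0.36 rad = on: near wing level, 6 mm above the deck, far wing up. Over-centre action: snaps past the middle (0.18) and stays; about 2 N at the near end to start it. Press only in front of the pivot, or the far wing is blocked.
- rocker_near_end (a point): On the top face of the rocker's near wing, close to its end, 15.5 mm from the pivot; turns with the rocker and sinks about 5 mm on the way to on.
- key_blue (a joint): Blue square push-to-lock key (long cure), 20 mm wide, stands 8 mm above the deck. 0 = out, 0.005 m = right down, moving straight down; about 2.5 N, stays where it is pushed to.
- key_blue_top (a point): Centre of the blue key's top face; moves with the key. z up.
- key_white (a joint): White square push-to-lock key (short cure), like the blue one; must stay out. 0 = out, 0.005 m = right down.
- key_white_top (a point): Centre of the white key's top face; moves with the key. The white key stands 47 mm straight behind the green one and 44 mm straight to the left of the blue one (box axes).
- key_green (a joint): Round green start key, 23 mm in diameter, stands 8 mm above the deck; springs back. 0 = out, 0.005 m = right down; 1.5 N to start, 4 N right down.
- key_green_top (a point): Centre of the green key's top face; moves with the key. z up.
- crosslock: Steel tweezers lying to the right of the box, 156 x 20 x 9 mm, loose. Origin: centre of the underside.
- green_cup: Green cup, 52 mm across, 31 mm high, loose, to the left of the box or behind it. Origin: centre of the underside.
- cotton_jar: Clear glass jar with a white lid, 52 mm across and high, loose, behind the box or to its left. Origin: centre of the underside.
- gold_ring: Plain gold ring, 20 mm across, 8 mm high, lying loose behind the box on its left. Origin: centre of the underside.

How it is judged:
By the outcome, as a careful person would: the job done as asked, in the order asked, and still so for the second after the job is handed in, with the robot touching nothing.
It also fails if it takes over 51 s, if anything falls off the work surface, if the arm or the gripper's body presses on something with over 40 N, if the wrist force passes 120 N, or if a joint passes its speed limit or range.

## Working session

There is one attempt and no reset: what is moved stays moved. The work goes in short steps, Python scripts to look and compute and a tool call to move; the robot and the scene stay as the last step left them, time stands still between calls to the robot, and variables do not carry over. Pictures are saved under pics/ and viewed, at most 10 in all, crops included, and the job is handed in when it is done.

Besides the shell and the picture viewer there is one more tool, called as name(argument=value, ...) on one line, values as JSON. step_arm: Moves the arm, as the interface text tells. Its arguments: {"type":"object","properties":{"motion":{"type":"array"},"hand":{"type":"number"},"squeeze":{"type":"number"}},"required":["motion"]}

```bash
mkdir -p pics; cat > h.py <<'E'
import numpy as np, cv2
from scipy.spatial.transform import Rotation as R
from cell import robot
def cam(n):
    s=robot.observe(); c=robot.read_camera(n)
    if n=="wrist":
        T=np.eye(4); T[:3,:3]=R.from_euler('xyz',s["tool_rot"]).as_matrix(); T[:3,3]=s["tool_pos"]
        M=T@np.array(c["T_tool_cam"]); c["xyz"]=M[:3,3]; c["rotation"]=M[:3,:3]
    c["xyz"]=np.array(c["xyz"]); c["rotation"]=np.array(c["rotation"])
    return c
def ray(c,u,v):
    d=np.linalg.inv(np.array(c["intrinsics"]))@[u,v,1]; d=c["rotation"]@(d*[1,-1,-1]); return c["xyz"],d/np.linalg.norm(d)
def onz(c,u,v,z):
    o,d=ray(c,u,v); return o+d*(z-o[2])/d[2]
def tri(c1,p1,c2,p2):
    o1,d1=ray(c1,*p1); o2,d2=ray(c2,*p2)
    t=np.linalg.lstsq(np.c_[d1,-d2],o2-o1,rcond=None)[0]
    a,b=o1+t[0]*d1,o2+t[1]*d2; return (a+b)/2,np.linalg.norm(a-b)
def proj(c,P):
    p=c["rotation"].T@(np.array(P)-c["xyz"]); q=np.array(c["intrinsics"])@(p*[1,-1,-1]); return q[:2]/q[2]
def blobs(c,lo,hi,amin=30):
    h=cv2.cvtColor(c["pixels"],cv2.COLOR_RGB2HSV); m=cv2.inRange(h,np.array(lo),np.array(hi))
    n,l,s,ce=cv2.connectedComponentsWithStats(m)
    return [(int(s[i,4]),ce[i].round(1).tolist(),s[i,:4].tolist()) for i in range(1,n) if s[i,4]>=amin]
def save(c,f): cv2.imwrite("pics/"+f,cv2.cvtColor(c["pixels"],cv2.COLOR_RGB2BGR))
E
python3 - <<'E'
from h import *
print(robot.observe())
for n in("scene","top"):
    c=cam(n); save(c,n+"1.png"); print(n,c["xyz"],c["intrinsics"],c.keys())
    for k,lo,hi in(("blue",(100,120,50),(125,255,255)),("green",(40,90,40),(90,255,255)),("red",(0,150,60),(6,255,255)),("amber",(8,120,60),(28,255,255))): print(k,blobs(c,lo,hi))
E
```

```text
{'time': 0.0, 'qpos': array([ 1.02198315e+00,  3.42693181e-01,  1.52502899e+00, -2.31589602e-05,
        1.27538572e+00, -1.46023992e-01]), 'qvel': array([ 0.00141061, -0.00033506,  0.000483  ,  0.00082181,  0.00108559,
       -0.00136961]), 'joint_efforts': array([-4.29802794e-04, -4.31228828e+01, -2.44219851e+01,  7.17144390e-02,
        5.59333863e-02, -1.47729434e-04]), 'tool_pos': array([0.20558703, 0.48265433, 0.24305609]), 'tool_rot': array([-3.14009031e+00, -1.98566362e-04,  2.73881008e+00]), 'contact_force': array([ 0.20229005, -0.11618092,  0.08553797]), 'torque': array([-0.06603099, -0.00269847,  0.0120417 ]), 'grip_force': 0.0, 'opening': 0.09148888363802374}
scene [0.20505172 0.86636539 0.68420024] [[432.11699474   0.         249.00625853]
 [  0.         432.11699474 195.21938367]
 [  0.           0.           1.        ]] dict_keys(['pixels', 'intrinsics', 'xyz', 'rotation'])
blue []
green [(44, [272.0, 194.1], [269, 190, 7, 9])]
red [(81, [273.0, 179.0], [267, 175, 13, 9])]
amber [(232, [296.7, 21.3], [279, 0, 39, 44]), (45, [278.2, 28.3], [273, 19, 12, 17]), (529, [24
[... 775 characters left out ...]
rotation'])
blue [(118, [290.7, 159.0], [284, 153, 14, 13]), (71, [429.4, 256.3], [421, 248, 18, 17]), (163, [471.8, 277.7], [461, 270, 22, 16])]
green [(124, [284.1, 191.4], [278, 186, 13, 12]), (181, [262.2, 251.4], [251, 241, 19, 18])]
red [(184, [302.9, 178.7], [295, 170, 17, 19])]
amber [(184, [299.2, 3.0], [287, 0, 33, 10]), (196, [380.0, 8.7], [372, 0, 18, 20]), (30, [401.1, 1.7], [398, 0, 8, 5]), (1618, [430.1, 14.4], [375, 0, 128, 38]), (2679, [124.5, 50.5], [0, 11, 250, 80]), (169, [331.7, 45.6], [320, 38, 27, 15]), (3621, [230.9, 189.1], [191, 150, 82, 80]), (32, [92.8, 179.6], [89, 174, 7, 16]), (13116, [338.9, 260.3], [235, 189, 223, 141]), (254, [4.8, 360.4], [0, 331, 14, 53])]
```

View pics/scene1.png

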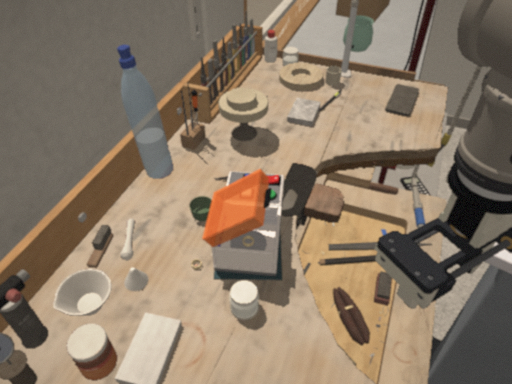

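View pics/top1.png

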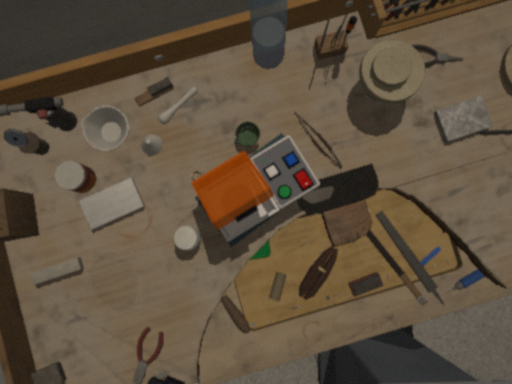

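The top view shows the box with its lid at about (232,188), and the keys: white (271,172), blue (291,159), green (284,191), rocker (303,179). A dark hatchet lies close on its right, the tweezers are beyond it, the cup is at (247,133) and the jar at (186,238).

```bash
cat >> h.py <<'E'
def to(P,yaw=None):
    s=robot.observe(); M=R.from_euler('xyz',[np.pi,0,s["tool_rot"][2]]).as_matrix()
    d=M.T@(np.array(P)-s["tool_pos"])/.06
    sp=0 if yaw is None else -((yaw-s["tool_rot"][2]+np.pi/2)%np.pi-np.pi/2)
    print("move",d.round(3),"spin",round(sp,3))
E
python3 - <<'E'
from h import *
t=cam("top"); s=cam("scene")
for n,u in dict(white=(271.3,172),blue=(290.7,159),green=(284.1,191.4),rock=(302.9,178.7)).items(): print(n,onz(t,*u,.083).round(4))
print(tri(t,(284.1,191.4),s,(272,194.1)), tri(t,(302.9,178.7),s,(273,179)))
print(np.round(t["rotation"],2)); 
g=onz(t,284.1,191.4,.083);b=onz(t,290.7,159,.083)
to([g[0]-.03,g[1]+.02,.27]); c=robot.read_camera("wrist"); print(np.round(c["T_tool_cam"],3),c["intrinsics"])
E
```

```text
Traceback (most recent call last):
  File "h.py", line 14, in onz
    o,d=ray(c,u,v); return o+d*(z-o[2])/d[2]
                                        ~^^^
IndexError: invalid index to scalar variable.
```

```bash
sed -i 's|^    c\["xyz"\]=np.array.*|    c["xyz"]=np.array(c["xyz"]); r=np.array(c["rotation"]); c["rotation"]=r if r.shape==(3,3) else R.from_euler("xyz",r).as_matrix()|' h.py
python3 - <<'E'
from h import *
print(robot.read_camera("top")["rotation"])
t=cam("top"); s=cam("scene")
for n,u in dict(white=(271.3,172),blue=(290.7,159),green=(284.1,191.4),rock=(302.9,178.7)).items(): print(n,onz(t,*u,.083).round(4))
print(tri(t,(284.1,191.4),s,(272,194.1)), tri(t,(302.9,178.7),s,(273,179)))
g=onz(t,284.1,191.4,.083)
to([g[0]-.03,g[1]+.02,.27]); c=robot.read_camera("wrist"); print(np.round(c["T_tool_cam"],3),c["intrinsics"])
E
```

```text
[ 0.08885407 -0.00274592 -1.59374846]
white [0.5863 0.3721 0.083 ]
blue [0.6109 0.3337 0.083 ]
green [0.5479 0.3483 0.083 ]
rock [0.5718 0.3112 0.083 ]
(array([0.54500223, 0.34645952, 0.08162027]), np.float64(0.007062571933974837)) (array([0.56854879, 0.30920194, 0.08254141]), np.float64(0.007676463529873912))
move [-5.536  0.282 -0.441] spin 0
[[-0.     0.968  0.25   0.066]
 [ 1.     0.     0.001 -0.   ]
 [ 0.001  0.25  -0.968 -0.14 ]
 [ 0.     0.     0.     1.   ]] [[311.49506362   0.         254.53173538]
 [  0.         311.49506362 185.29830761]
 [  0.           0.           1.        ]]
```

```bash
python3 -c "
from h import *
to([.555,.375,.30],-2.58)"
```

```text
move [-6.06   0.626 -0.94 ] spin -0.964
```

step_arm(motion=[[[0,0,-0.94],0],[[-1,0.1,-0.94],-0.15],[[-2,0.2,-0.94],-0.3],[[-3,0.3,-0.94],-0.45],[[-4,0.4,-0.94],-0.6],[[-5,0.5,-0.94],-0.75],[[-6.06,0.63,-0.94],-0.9],[[-6.06,0.63,-0.94],-0.96],[[-6.06,0.63,-0.94],-0.96],[[-6.06,0.63,-0.94],-0.96]], hand=255, squeeze=10)

```text
time: 1.65
tool_pos: [0.5545, 0.3757, 0.3004]
tool_rot: [3.141, 0.0, -2.585]
contact_force: [-0.7, 0.4, -0.2]
opening: 0.001
grip_force: 0.0
```

```bash
python3 - <<'E'
from h import *
print(robot.observe())
c=cam("wrist"); save(c,"w1.png")
for k,lo,hi in(("blue",(100,120,50),(125,255,255)),("green",(40,90,40),(90,255,255)),("red",(0,170,60),(4,255,255)),("red2",(174,150,60),(180,255,255)),("amber",(5,150,60),(20,255,255))): print(k,blobs(c,lo,hi,60))
E
```

```text
{'time': 1.65, 'qpos': array([ 4.81089414e-01,  5.97899885e-01,  9.55185988e-01,  1.77871368e-04,
        1.58827102e+00, -1.64647817e+00]), 'qvel': array([ 0.00833569, -0.00946205,  0.001038  , -0.00200985,  0.00165422,
       -0.00434353]), 'joint_efforts': array([-6.59718085e-01, -5.71811736e+01, -2.65128350e+01, -7.54612195e-02,
        5.97325852e-02, -7.45487516e-03]), 'tool_pos': array([0.55447415, 0.37567632, 0.30043307]), 'tool_rot': array([ 3.14143315e+00,  2.48533505e-04, -2.58481829e+00]), 'contact_force': array([-0.73902765,  0.38668698, -0.20066436]), 'torque': array([ 0.08369536,  0.03474239, -0.02227429]), 'grip_force': 0.0, 'opening': 0.0009959431437903982}
blue [(224, [199.0, 185.0], [192, 178, 16, 15])]
green [(358, [291.3, 87.1], [275, 78, 38, 19]), (276, [236.7, 146.9], [228, 138, 19, 19])]
red []
red2 []
amber [(3554, [333.0, 187.8], [263, 159, 124, 64])]
```

View pics/w1.png

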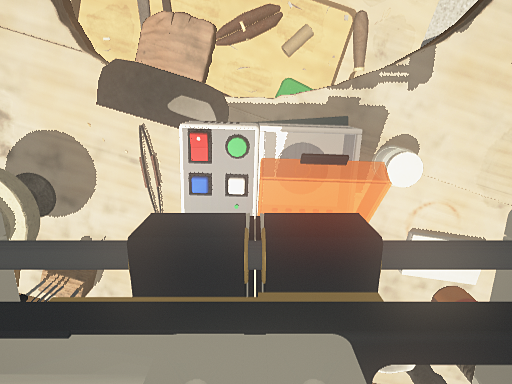

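The wrist view (box front at the top) shows rocker (200,147) with its dot at the near end, green (237,147), blue (199,185), white (236,185), and the lid's near edge along row ~160 from column 262 to 391.

```bash
python3 - <<'E'
from h import *
w=cam("wrist"); t=cam("top")
h=cv2.cvtColor(w["pixels"],cv2.COLOR_RGB2HSV)
print("red hsv",h[147,203],h[155,200]); 
m=cv2.inRange(h,np.array((0,150,60)),np.array((12,255,255)))|cv2.inRange(h,np.array((170,150,60)),np.array((180,255,255))); m[:,:180]=0; m[:,222:]=0; m[:120]=0; m[172:]=0
ys,xs=np.nonzero(m); rk=(xs.mean(),ys.mean()); print("rocker",rk,xs.min(),xs.max(),ys.min(),ys.max())
ws=cv2.inRange(w["pixels"],np.array((190,190,190)),np.array((255,255,255)))[177:195,226:247]; ys,xs=np.nonzero(ws); wh=(xs.mean()+226,ys.mean()+177); print(wh,len(xs))
W=dict(white=wh,blue=(199,185),green=(236.7,146.9)); T=dict(white=(271.3,172),blue=(290.7,159),green=(284.1,191.4))
P={k:onz(w,*W[k],.083) for k in W}
for k in W: print(k,P[k].round(4),tri(w,W[k],t,T[k]))
print("rockw",onz(w,*rk,.084))
d1=P["white"]-P["green"]; d2=P["white"]-P["blue"]; print("d",np.linalg.norm(d1),np.linalg.norm(d2),np.arctan2(d1[1],d1[0]),np.arctan2(-d2[0],d2[1]))
print("white green px of green in top-proj",[proj(t,P[k]).round(1) for k in P])
yaw=(np.arctan2(d1[1],d1[0])+np.arctan2(-d2[0],d2[1]))/2
ex=np.array([np.cos(yaw),np.sin(yaw),0]); ey=np.array([-ex[1],ex[0],0])
C=(P["blue"]+P["green"])/2   # deck centre
# box: front edge right/left etc. in wrist; base pts for check
print("yaw",yaw,"C",C)
inb=lambda p:((p-C)@ex,(p-C)@ey)
for n,u,z in(("deck front right",(180,126),.075),("box front left",(362,128),.075)): print(n,inb(onz(w,*u,z)))
for u in((262,160),(391,165),(327,162)):
    o,d=ray(w,*u)
    for z in(.12,.13,.14,.15,.16): print(u,z,np.round(inb(onz(w,*u,z)),4))
E
```

```text
red hsv [  2 157 234] [  1 147 245]
rocker (np.float64(198.22260273972603), np.float64(143.57191780821918)) 190 207 133 160
(np.float64(235.5), np.float64(185.8099173553719)) 242
white [0.5893 0.3697 0.083 ] (array([0.58730727, 0.37082584, 0.08537492]), np.float64(0.0037915950215602133))
blue [0.6113 0.3324 0.083 ] (array([0.61123513, 0.33302545, 0.08242875]), np.float64(0.0013568285450616363))
green [0.5489 0.347  0.083 ] (array([0.54905612, 0.3475395 , 0.07734924]), np.float64(0.0015454196647288893))
rockw [0.56877212 0.30764333 0.084     ]
d 0.04629037994811291 0.04330485231747106 0.5120414586784694 0.5342074379554798
white green px of green in top-proj [array([272.5, 170.5]), array([291.4, 158.8]), array([284.8, 190.9])]
yaw 0.5231244483169746 C [0.58010445 0.33969607 0.083     ]
deck front right (np.float64(-0.044282785169067744), np.float64(-0.04452598390355007))
box front left (np.float64(-0.049168579909690376), np.float64(0.16610655718429185))
(262, 160) 0.12 [-0.0155  0.0505]
(262, 160) 0.13 [-0.0173  0.0502]
(262, 160) 0.14 [-0.019   0.0499]
(262, 160) 0.15 [-0.0207  0.0496]
(262, 160) 0.16 [-0.0224  0.0493]
(391, 165) 0.12 [-0.0148  0.1856]
(391, 165) 0.13 [-0.0166  0.1811]
(391, 165) 0.14 [-0.0183  0.1766]
(391, 165) 0.15 [-0.0201  0.1721]
(391, 165) 0.16 [-0.0218  0.1676]
(327, 162) 0.12 [-0.0157  0.1184]
(327, 162) 0.13 [-0.0174  0.116 ]
(327, 162) 0.14 [-0.0192  0.1136]
(327, 162) 0.15 [-0.0209  0.1111]
(327, 162) 0.16 [-0.0226  0.1087]
```

```bash
python3 - <<'E'
from h import *
t=cam("top"); w=cam("wrist")
a=t["pixels"][110:260,170:330]; b=w["pixels"][110:220,170:400]
a=cv2.resize(a,None,fx=3.4,fy=3.4,interpolation=2)[:, :]; b=cv2.resize(b,None,fx=3.4,fy=3.4,interpolation=2)
cv2.imwrite("pics/tc.png",a[:,:,::-1]); cv2.imwrite("pics/wc.png",b[:,:,::-1])
E
```

```text
(no output)
```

View pics/wc.png

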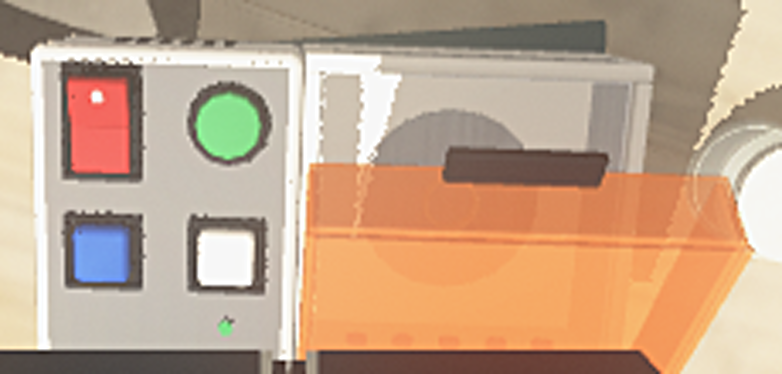

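The close-up shows the box square in the image. The rocker pivot crease is at crop (100,127), green at (230,124), and the lid's upper near edge runs from crop (305,228) to (750,250).

```bash
cat >> h.py <<'E'
yaw=.523; C=np.array([.5801,.3397,0])
ex=np.array([np.cos(yaw),np.sin(yaw),0]); ey=np.array([-ex[1],ex[0],0])
def inb(p): p=np.array(p)-C; return np.array([p@ex,p@ey,p[2]])
def wor(x,y,z): return C+x*ex+y*ey+[0,0,z]
E
python3 - <<'E'
from h import *
from scipy.optimize import brentq
w=cam("wrist")
L,Rt,M=[(x/3.4+170,y/3.4+110) for x,y in((305,228),(750,250),(527,239))]
f=lambda z:inb(onz(w,*Rt,z))[1]-inb(onz(w,*L,z))[1]-.119
z=brentq(f,.08,.25); print("edge z",z,inb(onz(w,*L,z)),inb(onz(w,*Rt,z)))
def g(a):
    z=.076+.115*np.sin(a)+.028*np.cos(a); return inb(onz(w,*M,z))[0]-(.066-.115*np.cos(a)+.028*np.sin(a))
for a in(.3,.4,.5,.6,.7,.8): print(a,round(g(a),4))
for n,u in(("front deck edge",(167,55)),("front left corner",(655,68)),("back?",(45,55))): print(n,inb(onz(w,u[0]/3.4+170,u[1]/3.4+110,.075)).round(4))
for n,u,z in(("rock pivot",(100,127),.082),("dot",(97,97),.085),("green",(230,124),.083),("far end",(100,173),.081)): print(n,inb(onz(w,u[0]/3.4+170,u[1]/3.4+110,z)).round(4))
a=brentq(g,.2,.9); print("a",a)
to(wor(.03,.107,.30)); to(wor(.03,.107,.20),-np.pi+yaw)
E
```

```text
edge z 0.1666940826662 [-0.00781736  0.04739748  0.16669408] [-0.00590132  0.16639748  0.16669408]
0.3 0.0357
0.4 0.0269
0.5 0.0172
0.6 0.0069
0.7 -0.0041
0.8 -0.0155
front deck edge [-0.0455  0.0004  0.075 ]
front left corner [-0.0468  0.1669  0.075 ]
back? [-0.044  -0.0411  0.075 ]
rock pivot [-0.0211 -0.0214  0.082 ]
dot [-0.0315 -0.0218  0.085 ]
green [-0.0238  0.0227  0.083 ]
far end [-0.0051 -0.0217  0.081 ]
a 0.6633982954642353
move [-0.605  1.033  0.009] spin 0
move [-0.605  1.033  1.676] spin 0.035
```

```bash
python3 -c "
from h import *
to(wor(.005,.107,.195),-np.pi+yaw)"
```

```text
move [-0.188  1.047  1.759] spin 0.035
```

step_arm(motion=[[[-0.1,0.6,0.2],0.03],[[-0.19,1.05,0.9],0.03],[[-0.19,1.05,1.6],0.03],[[-0.19,1.05,1.76],0.03],[[-0.19,1.05,1.76],0.03]])

```text
time: 2.58
tool_pos: [0.5318, 0.4347, 0.1952]
tool_rot: [3.142, 0.0, -2.615]
contact_force: [-0.3, 0.3, -0.5]
opening: 0.0006
grip_force: 0.0
```

```bash
python3 - <<'E'
from h import *
s=robot.observe(); b=inb(s["tool_pos"]); print(b,s["contact_force"],s["tool_rot"])
for a in np.arange(.66,-.01,-.06):
    x=.066-.1*np.cos(a)+.028*np.sin(a); z=.076+.1*np.sin(a)+.028*np.cos(a)+.017+.0095*np.sin(a)
    print(round(a,2),np.round([-(x-b[0])/.06,-(z-b[2])/.06],2))
E
```

```text
[0.0055831  0.10642164 0.19517329] [-0.30999583  0.3277765  -0.48365443] [ 3.14157508e+00  3.84729520e-04 -2.61472083e+00]
0.66 [0.02 0.22]
0.6 [0.11 0.29]
0.54 [0.18 0.36]
0.48 [0.26 0.45]
0.42 [0.32 0.53]
0.36 [0.39 0.62]
0.3 [0.45 0.72]
0.24 [0.5  0.82]
0.18 [0.55 0.92]
0.12 [0.59 1.02]
0.06 [0.63 1.13]
0.0 [0.66 1.24]
```

step_arm(motion=[[[0.02,0,0.22],0],[[0.11,0,0.29],0],[[0.18,0,0.36],0],[[0.26,0,0.45],0],[[0.32,0,0.53],0],[[0.39,0,0.62],0],[[0.45,0,0.72],0],[[0.5,0,0.82],0],[[0.55,0,0.92],0],[[0.55,0,0.92],0]])

```text
time: 3.82
tool_pos: [0.5025, 0.418, 0.1386]
tool_rot: [3.142, -0.001, -2.614]
contact_force: [0.1, 0.4, 0.1]
opening: 0.0003
grip_force: 0.0
```

step_arm(motion=[[[0.04,0,0.1],0],[[0.08,0,0.2],0],[[0.08,0,0.25],0],[[0.08,0,0.28],0],[[0.08,0,0.28],0]])

```text
time: 4.45
tool_pos: [0.4989, 0.4157, 0.1224]
tool_rot: [3.142, 0.0, -2.614]
contact_force: [0.9, 0.3, 0.8]
opening: 0.0005
grip_force: 0.0
```

step_arm(motion=[[[0,0,0.02],0],[[0,0,0.03],0],[[0,0,0.04],0],[[0,0,0.04],0]])

```text
time: 4.95
tool_pos: [0.4989, 0.4158, 0.1212]
tool_rot: [3.142, 0.001, -2.614]
contact_force: [-2.1, -1.7, 6.3]
opening: 0.0005
grip_force: 3.1
```

step_arm(motion=[[[0,0,0.02],0],[[0,0,0.03],0],[[0,0,0.03],0]])

```text
time: 5.32
tool_pos: [0.499, 0.4158, 0.121]
tool_rot: [3.142, 0.002, -2.614]
contact_force: [-5.6, -3.4, 15.9]
opening: 0.0001
grip_force: 7.4
```

step_arm(motion=[[[0,0,-0.3],0],[[0,-0.5,-1],0],[[0,-1.5,-2],0],[[0,-1.7,-2.5],0],[[0,-1.7,-2.6],0],[[0,-1.7,-2.6],0]])

```text
time: 6.08
tool_pos: [0.55, 0.3278, 0.2745]
tool_rot: [3.141, 0.001, -2.615]
contact_force: [0.1, 0.4, -1.2]
opening: 0.0003
grip_force: 0.0
```

```bash
python3 - <<'E'
from h import *
print(inb(robot.observe()["tool_pos"]))
w=cam("wrist"); save(w,"w2.png")
cv2.imwrite("pics/w2c.png",cv2.resize(w["pixels"][90:250,150:410],None,fx=3,fy=3)[:,:,::-1])
print(blobs(w,(100,120,50),(125,255,255)),blobs(w,(40,90,40),(90,255,255)))
for k in blobs(w,(100,120,50),(125,255,255)): print("b",inb(onz(w,*k[1],.083)))
for k in blobs(w,(40,90,40),(90,255,255)): print("g",inb(onz(w,*k[1],.083)))
E
```

```text
[-0.03205293  0.00471985  0.27452162]
[(65, [231.1, 210.6], [223, 209, 17, 4])] [(845, [311.0, 103.9], [288, 89, 53, 29]), (317, [270.7, 175.7], [261, 166, 20, 20])]
b [ 0.0164509  -0.02247828  0.083     ]
g [-0.09988045  0.06161784  0.083     ]
g [-0.02390111  0.02135131  0.083     ]
```

View pics/w2c.png

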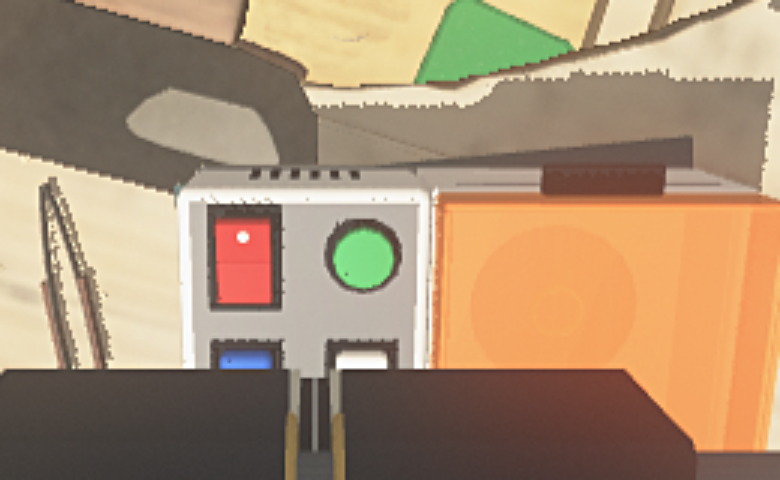

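Lid is shut (its lip sits at the front rim), and green is unmoved. The rocker crease is at crop (243,262) and the dot at (243,237). Next the rocker.

```bash
python3 -c "
from h import *
to(wor(-.037,-.0218,.110),-np.pi+yaw)"
```

```text
move [ 0.078 -0.448  2.722] spin 0.005
```

step_arm(motion=[[[0.08,-0.45,0.6],0],[[0.08,-0.45,1.5],0],[[0.08,-0.45,2.3],0],[[0.08,-0.45,2.7],0],[[0.08,-0.45,2.72],0],[[0.08,-0.45,2.72],0]])

```text
time: 6.88
tool_pos: [0.5595, 0.3025, 0.1115]
tool_rot: [3.142, 0.0, -2.614]
contact_force: [0.3, 0.2, -0.1]
opening: 0.0002
grip_force: 0.0
```

```bash
python3 -c "
from h import *
s=robot.observe(); print(inb(s['tool_pos']),s['contact_force']); to(wor(-.037,-.0218,.0985))"
```

```text
[-0.03645468 -0.02194831  0.11145558] [ 0.2694212   0.19535414 -0.13985838]
move [0.009 0.003 0.216] spin 0
```

step_arm(motion=[[[0.01,0,0.08],0],[[0.01,0,0.12],0],[[0.01,0,0.15],0],[[0.01,0,0.18],0],[[0.01,0,0.2],0],[[0.01,0,0.2],0]])

```text
time: 7.62
tool_pos: [0.559, 0.3015, 0.0989]
tool_rot: [3.142, -0.0, -2.614]
contact_force: [0.3, -0.2, 0.0]
opening: 0.0006
grip_force: 0.0
```

step_arm(motion=[[[0,0,0.02],0],[[0,0,0.03],0],[[0,0,0.04],0],[[0,0,0.04],0]])

```text
time: 8.12
tool_pos: [0.5592, 0.3016, 0.0981]
tool_rot: [-3.141, 0.001, -2.614]
contact_force: [-3.5, -0.3, 8.2]
opening: 0.0007
grip_force: 4.2
```

step_arm(motion=[[[0,0,-0.3],0],[[0,0,-1.0],0],[[-0.5,0,-1.8],0],[[-1.0,0,-2],0],[[-1.0,0,-2],0],[[-1.0,0,-2],0]])

```text
time: 8.88
tool_pos: [0.6101, 0.3314, 0.2161]
tool_rot: [3.141, -0.002, -2.614]
contact_force: [0.5, 0.0, -0.7]
opening: 0.0004
grip_force: 0.0
```

```bash
python3 - <<'E'
from h import *
s=robot.observe(); print(inb(s["tool_pos"]),s['contact_force'])
w=cam("wrist"); cv2.imwrite("pics/w3.png",cv2.resize(w["pixels"][60:250,150:410],None,fx=3,fy=3)[:,:,::-1])
for k in blobs(w,(40,90,40),(90,255,255)): print("g",inb(onz(w,*k[1],.083)),k)
t=cam("top"); print(blobs(t,(100,120,50),(125,255,255)),blobs(t,(40,90,40),(90,255,255)))
to(wor(.0232,-.0222,.107))
E
```

```text
[ 0.0218364  -0.02219107  0.21609453] [ 0.47372485  0.04099126 -0.68215791]
g [-0.07636848  0.03693141  0.083     ] (216, [327.9, 66.1], [315, 60, 29, 12])
[] [(107, [284.1, 191.3], [279, 186, 12, 12]), (198, [261.8, 251.2], [250, 240, 20, 19])]
move [-0.025  0.     1.817] spin 0
```

View pics/w3.png

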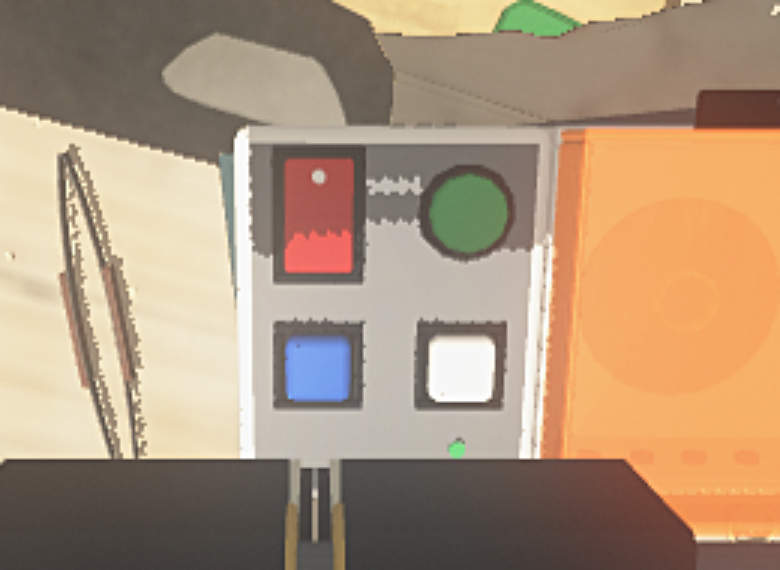

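The rocker now shows its near wing level (the far gap in its bezel has grown), and blue is at crop (318,368), unmoved.

```bash
python3 - <<'E'
from h import *
w=cam("wrist")
for n,u in dict(blue=(318,368),white=(460,368),green=(467,211)).items(): print(n,inb(onz(w,u[0]/3+150,u[1]/3+60,.083)))
E
```

```text
blue [ 0.02278763 -0.0219347   0.083     ]
white [0.02262202 0.02086783 0.083     ]
green [-0.0241161   0.02089516  0.083     ]
```

step_arm(motion=[[[-0.02,0,0.7],0],[[-0.02,0,1.5],0],[[-0.02,0,1.8],0],[[-0.02,0,1.82],0],[[-0.02,0,1.82],0]])

```text
time: 9.65
tool_pos: [0.6129, 0.3327, 0.1097]
tool_rot: [-3.141, 0.003, -2.614]
contact_force: [-0.7, -0.4, 0.6]
opening: 0.0006
grip_force: 0.0
```

step_arm(motion=[[[0,0,0.05],0],[[0,0,0.1],0],[[0,0,0.13],0],[[0,0,0.16],0],[[0,0,0.19],0],[[0,0,0.2],0],[[0,0,0.2],0]])

```text
time: 10.52
tool_pos: [0.612, 0.3324, 0.0955]
tool_rot: [-3.142, 0.0, -2.614]
contact_force: [-0.2, -0.1, 1.8]
opening: 0.0004
grip_force: 0.8
```

step_arm(motion=[[[0,0,0.02],0],[[0,0,0.03],0],[[0,0,0.03],0]])

```text
time: 10.9
tool_pos: [0.6121, 0.3324, 0.0952]
tool_rot: [-3.141, 0.001, -2.614]
contact_force: [-3.9, -0.9, 9.8]
opening: 0.0004
grip_force: 4.5
```

step_arm(motion=[[[0,0,0.015],0],[[0,0,0.025],0],[[0,0,0.025],0]])

```text
time: 11.28
tool_pos: [0.6121, 0.3324, 0.0951]
tool_rot: [-3.141, 0.002, -2.614]
contact_force: [-5.6, -3.4, 16.3]
opening: 0.0006
grip_force: 7.9
```

step_arm(motion=[[[0,0,-0.3],0],[[0,0,-0.8],0],[[0.4,0.4,-0.9],0],[[0.77,0.74,-0.9],0],[[0.77,0.74,-0.9],0],[[0.77,0.74,-0.9],0]])

```text
time: 12.02
tool_pos: [0.5505, 0.3475, 0.1466]
tool_rot: [-3.141, 0.001, -2.614]
contact_force: [0.5, -1.7, -0.1]
opening: 0.0006
grip_force: 0.0
```

```bash
python3 - <<'E'
from h import *
s=robot.observe(); print(inb(s["tool_pos"]),s['contact_force'])
to(wor(-.0238,.0212,.107))
E
```

```text
[-0.0218117   0.02152731  0.14657131] [ 0.51493015 -1.69582959 -0.1384589 ]
move [ 0.033 -0.005  0.66 ] spin 0
```

step_arm(motion=[[[0.03,-0.03,0.4],0],[[0.03,-0.03,0.63],0],[[0.03,-0.03,0.7],0],[[0.03,-0.03,0.75],0],[[0.03,-0.03,0.8],0],[[0.03,-0.03,0.84],0],[[0.03,-0.03,0.86],0],[[0.03,-0.03,0.86],0]])

```text
time: 13.02
tool_pos: [0.5495, 0.3451, 0.0953]
tool_rot: [-3.141, 0.002, -2.614]
contact_force: [1.1, -1.3, 4.8]
opening: 0.0005
grip_force: 1.9
```

step_arm(motion=[[[0,0,0.02],0],[[0,0,0.03],0],[[0,0,0.03],0]])

```text
time: 13.4
tool_pos: [0.5496, 0.3452, 0.0951]
tool_rot: [-3.141, 0.002, -2.614]
contact_force: [-2.1, -2.7, 13.7]
opening: 0.0001
grip_force: 6.9
```

Bottomed out. Lift clear and check.

step_arm(motion=[[[0,0,-0.3],0],[[0,0,-1],0],[[-0.4,0,-2],0],[[-0.8,0,-3],0],[[-1.0,0,-3],0],[[-1.0,0,-3],0],[[-1.0,0,-3],0]])

```text
time: 14.28
tool_pos: [0.5999, 0.3748, 0.2713]
tool_rot: [3.141, -0.003, -2.614]
contact_force: [0.7, -0.7, 0.7]
opening: 0.0004
grip_force: 0.0
```

```bash
python3 - <<'E'
from h import *
s=robot.observe(); print(inb(s["tool_pos"]),s['contact_force'],s['time'])
w=cam("wrist"); cv2.imwrite("pics/w4.png",cv2.resize(w["pixels"][80:240,140:400],None,fx=3,fy=3)[:,:,::-1])
E
```

```text
[0.03472703 0.02053075 0.27130932] [ 0.67927158 -0.70739959  0.68350011] 14.275
```

View pics/w4.png

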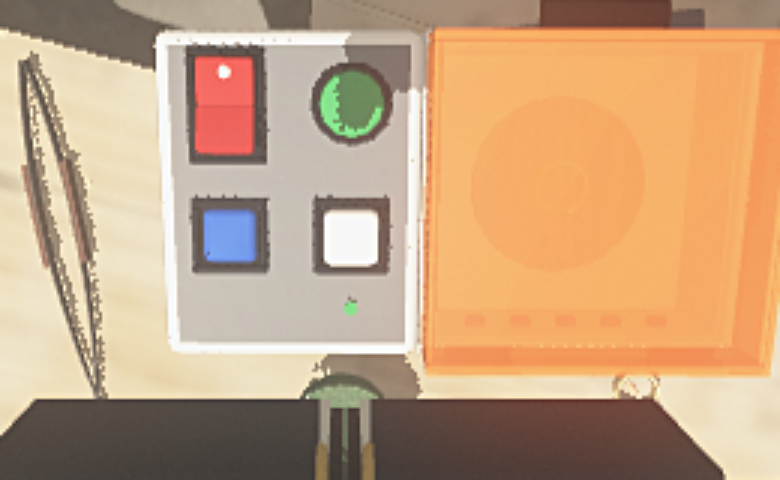

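The lid is shut and the rocker tipped. Blue at (230,236) looks smaller than white at (350,237), so it is down. Cup, ring and tweezers are in place.

```bash
python3 -c "
from cell import robot
print(robot.hand_in())"
```

```text
the job is handed in; nothing more can be done
None
```

I shut the lid, tipped the rocker to on, locked the blue key down, then pressed and released the green key, in that order, and handed the job in at about 14.3 s; the hand-in gave no verdict.

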